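# Check the jaundice meter on its yellow reference tile

### The arm

A 6-joint arm with a two-finger parallel gripper is mounted at the origin on the work surface. World frame = base frame: x ahead of the robot, y to its left, z up, the work surface at z = 0. Lengths are in m, angles in rad, forces in N, time in s.
With the tool pointing down it reaches from about 0.35 to 0.85 m from the base axis. Payload 8.1 kg.
Tool frame: the origin (TCP) lies midway between the tips of the shut fingers; the grasp point (between the pads) lies 19 mm behind it (robot.grip_point_offset is the distance from the TCP to the grasp point, in m); z points along the fingers, y is the line along which they close (so a half turn about z gives the same grasp; the last joint's range is limited). The gripper opens to 93 mm and grips with 3 to 60 N. Pads are 15 mm wide; open, the fingers measure 128 mm over their backs; the gripper's body (75 mm by 188 mm) begins 65 mm behind the grasp point.
Start: joints at [-1.352, 0.13, 1.488, -0, 1.523, -0.085], TCP at [0.18, -0.573, 0.219] pointing down, gripper open.
Joint ranges: [-2.96, 2.96], [-0.89, 2.26], [0.02, 2.5], [-1.34, 4.48], [0, 2.73], [-2.66, 2.66]. Speed limits (rad/s): [2.39, 2.39, 2.79, 3.14, 3.14, 3.14].

### API

Orientations are given as a rotation vector (axis times angle).
In Python, from plant import robot, read_camera, job gives the robot as it stands.
- The arm moves only by the shell command python3 -m inch 'ROWS' [FORCE]. ROWS is JSON, one flat list of numbers, 5 for each row, row after row: the shift along the world's x, y, z in mm, then the turn about the world's z in degrees, then the opening in per cent of the stroke, from 0 (shut) to 100 (fully open). In form: [dx, dy, dz, yaw, hand, dx, dy, dz, yaw, hand, ...]. A call has 1 to 10 rows; each row is the pose to reach, as a shift and turn from the pose commanded when the call began; what a row does not reach only later rows make up. A row lasts 1/12 s, in which the tool goes at most 41.7 mm and 7.16 degrees, less where a joint would pass 70% of its speed; a pose out of reach is approached as far as the arm can. A call with a gripper value outside its range is refused whole. The fingers move at their own pace and stop on an object; FORCE is the grip in N (left out, the last holds). Time passes only in rows, so rows that repeat a pose let the fingers close. It gives the time, the measured TCP pose, the force, the opening and the grip force at its end, in the units of the state.
- robot.read_state(): the state, without advancing time (a new reading comes with each control period).
- read_camera(name): name is "scene" or "top" or "wrist"; returns a dict with "image" (400x640x3 uint8, blue, green, red), "K" (3x3 intrinsics, pixels), "extrinsics" (4x4, takes a point from world to camera coordinates); the wrist camera has in their place "mount" (4x4, takes a point from camera to tool coordinates, whose origin is the TCP and whose axes are the flange's). Camera axes: x right, y down, z forward; pixel columns grow to the right and rows downward; lengths in m; the calibration is good to about 2 mm. A picture is of the moment at which its call begins: read the wrist's pose just before it. There is no depth.
- job.close_job(): hands the job in; it is judged then, once.
The state is a dict: "t": time; "q": joint angles; "dq": joint speeds; "joint_torque": joint torques, N m; "tool_pos": TCP position; "orientation": TCP orientation; "force": force on the tool from outside, world axes, zero at the start; "wrist_torque": the same for the moment, N m; "opening": finger opening in m; "gripper_force": force on a finger pad.
Only numpy, scipy, OpenCV 4.12 (cv2) and the standard library are available. Lean on these libraries where they do the work, as an engineer would, in place of code of your own. Each camera call takes 0.05 s, during which the arm holds its last target. There are 200 camera calls.

### The job

Do the daily check of the jaundice meter: gently lay the reference tile with the yellow disc flat and fully home in the keyed recess of the check station, its narrow tab in the narrow slot, and let go of it. Then draw the meter out of its charging dock and hold it upright, probe down, with the whole probe tip on the yellow disc, pressing lightly until the spring tip has gone in about half its travel and no harder. Finish while still holding the meter pressed there in the gripper, and leave everything else where it is.

Things in the scene. Friction and masses are not known exactly. Their poses are not given: they have to be found in the camera images.
- yellow_tile: Reference tile with the YELLOW disc: flat grey plate 12 mm thick, a main part 56 x 44 mm (own x by y) and at its +x end a narrow tab 20 mm wide that ends 50 mm from the origin; about 70 g. Origin: centre of the underside of the main part; z up. It starts lying face up on the white tray, beside the like tile with a white disc (they may change places). Best gripped from above across its 44 mm width, at the origin.
- yellow_spot (a point): Centre of the yellow disc (24 mm across, in a black ring), on top of the yellow tile: 12 mm above the tile's origin.
- yellow_tab (a point): Point on the underside of the yellow tile's tab, 39 mm from the tile's origin along its +x.
- station: Check station, a low fixed box 150 x 130 x 21 mm (own x by y by z) with a keyed recess in its top; origin: centre of its underside, z up. A finger channel 36 mm wide, as deep as the recess, crosses it along y through the middle of the recess and is open at both sides, so that a tile can be set down and released with a finger at each 44 mm side.
- recess (a point): Centre of the floor of the recess's main part, 16 mm above the table; its walls are 5 mm high, with about 2 mm of play on each side of the tile. A tile that is home has its origin here and its own x along the station's x.
- recess_tab (a point): Point on the floor of the recess's narrow slot (25 mm wide), 39 mm from the recess centre along the station's +x: the tile's tab point belongs here. The slot is narrow, so the tile goes in only this way round.
- dock: Charging dock, fixed, white, foot 125 x 96 mm, 80 mm high; origin on the foot's underside below the sleeve, z up. Its sleeve leans 0.26 rad (15 degrees) from vertical, the top towards the dock's +x, and holds the lowest 30 mm of the meter's housing with about 1.5 mm of play: draw the meter out along its own long axis.
- meter: Jaundice meter, 150 mm long, 200 g (varies), standing in the dock leaned as the dock is. Own z runs along its length from probe to top; origin: end face of the probe tip when not pressed. White housing from z = 34 to 150 mm, 28 mm thick (x) and 46 mm wide (y), display on its -x face; the grey nose and black probe tip below it. To be gripped across its 46 mm width. Upright means own z straight up.
- meter_grip (a point): Point on the meter's axis, 128 mm from the tip end, 22 mm below its top: a good place to grip it across its width (y).
- probe (a joint): How far the spring-loaded probe tip is pushed into the meter: 0 m out (as in the dock), 0.010 m fully in. The spring pushes back with about 1 N at the start of the travel and 4.5 N fully in; half-way is 0.005 m.
- probe_tip (a point): Centre of the flat end face of the probe tip (12 mm across); it moves with the tip.
- tray: White instrument tray, fixed, 240 x 320 mm (x by y), floor 4 mm thick, rim 11 mm high; origin: centre of its underside.
- white_tile: Bystander: the other reference tile, same shape and size as the yellow one, with a WHITE disc; lies on the tray.
- lancing_pen: Bystander: blue and white pen-shaped device, 14 x 100 x 14 mm, lying along the far (+x) side of the tray.
- kidney_dish: Bystander: white plastic kidney dish, about 200 x 115 x 42 mm, beyond the tray.
- sticker_box: Bystander: flat blue box with white lid, 75 x 105 x 28 mm, beyond the station.
- pocket_meter: Bystander: white pocket meter with a small display, 98 x 56 x 20 mm.
- swab_jar: Bystander: closed glass jar, 84 mm across, 105 mm high.
- alcohol_bottle: Bystander: amber bottle with red cap, 52 mm across, 120 mm high.
Mind the look-alikes: they are no part of the job. Leave any blue look-alike of the meter alone. What is shaped like the yellow_tile but purple is not meant.

How it is judged:
On the way:
1. the yellow tile lies home in the recess, tab in the slot, and has been let go (distance between yellow_tile and recess below 0.004 m and distance between yellow_tab and recess_tab below 0.007 m and angle between yellow_tile's own z axis and vertical below 0.05 rad and contact force between the fingers and yellow_tile below 0.1 N), for 0.3 s.
At the end, for the whole second after the job is handed in: Yellow tile home in the recess (within 4 mm, tab within 7 mm, flat), not held. Meter held in the gripper, still, within 7 degrees of upright, tip within 6 mm of the yellow disc's centre, pushed in 2.5 to 7.5 mm, pressing with 1 to 6 N, touching neither station nor dock (all of step 1 and horizontal distance between probe_tip and yellow_spot below 0.006 m and distance between probe_tip and yellow_spot below 0.008 m and angle between meter's own z axis and vertical below 0.12 rad and height (world z) of meter above 0.01 m and value of joint probe between 0.0025 and 0.0075 m and contact force between meter and yellow_tile between 1 and 6 N and contact force between the fingers and meter above 2 N and contact force between meter and station below 0.1 N and contact force between meter and dock below 0.1 N and linear speed of meter below 0.02 m/s); the arm keeps its last pose, push and grip.
It fails at once if the probe is pressed hard on the tile (over 12 N) (contact force between meter and yellow_tile above 12 N).
It fails at once if the yellow tile is dropped or thrown (falls faster than 0.6 m/s with no finger on it) (linear speed of yellow_tile above 0.6 m/s and contact force between the fingers and yellow_tile below 0.05 N).
It fails at once if a bystander is moved by more than 20 mm (distance of any of white_tile, lancing_pen, kidney_dish, sticker_box, pocket_meter, swab_jar, alcohol_bottle from where it was at the start of the episode above 0.02 m).
It also fails if it takes over 64 s, if anything falls off the work surface, if the arm or the gripper's body presses on something with over 40 N, if the wrist force passes 120 N, or if a joint passes its speed limit or range.

## Working session

There is one attempt and no reset: what is moved stays moved. The work goes in short steps, Python scripts to look and compute and a shell command to move; the robot and the scene stay as the last step left them, time stands still between calls to the robot, and variables do not carry over. Pictures are saved under pics/ and viewed, at most 10 in all, crops included, and the job is handed in when it is done.

```bash
ls; mkdir -p pics; python3 - <<'E'
from plant import robot, read_camera
import cv2,numpy as np
s=robot.read_state();print(s['t'],s['tool_pos'],s['orientation'],s['opening'],robot.grip_point_offset)
for n in("scene","top"):
    c=read_camera(n);cv2.imwrite(f"pics/{n}.png",c["image"]);print(n,c["K"].round(1).tolist(),c["extrinsics"].round(4).tolist())
print(read_camera("wrist")["mount"].round(4).tolist())
E
```

```text
pics
0.0 [ 0.17937016 -0.57198238  0.21761446] [-3.10366603e+00 -4.75097557e-01  2.46411035e-04] 0.09315413361258455 0.0188
scene [[381.2, 0.0, 316.1], [0.0, 381.2, 197.9], [0.0, 0.0, 1.0]] [[0.262, 0.9648, -0.0235, -0.1604], [0.5128, -0.1598, -0.8435, -0.1904], [-0.8175, 0.209, -0.5366, 1.5129], [0.0, 0.0, 0.0, 1.0]]
top [[364.7, 0.0, 318.3], [0.0, 364.7, 200.7], [0.0, 0.0, 1.0]] [[-0.0143, -0.9999, -0.0032, 0.0524], [-0.9915, 0.0146, -0.1294, 0.5211], [0.1294, 0.0013, -0.9916, 1.1215], [0.0, 0.0, 0.0, 1.0]]
[[-0.0, -0.9572, -0.2895, 0.0804], [1.0, 0.0002, -0.0008, -0.0006], [0.0009, -0.2895, 0.9572, -0.1662], [0.0, 0.0, 0.0, 1.0]]
```

View pics/top.png

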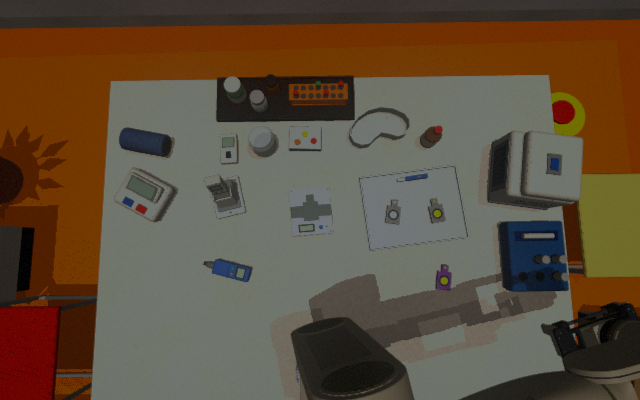

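View pics/scene.png

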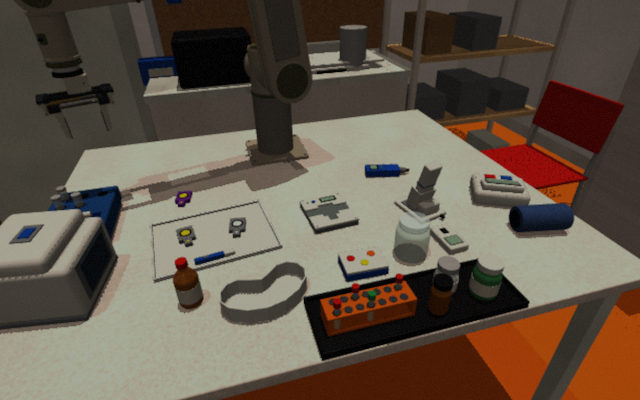

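The top view shows three possible tiles: the grey one with a yellow disc on the tray (437,212), the grey one with a white disc (393,212), and a purple look-alike with a yellow disc (444,278). By the description I choose (437,212). The meter stands in the dock at about (225,195), and its blue look-alike lies at (230,270). The station is at (311,211). I'll check these in one close crop.

```bash
python3 - <<'E'
import cv2,numpy as np
im=cv2.imread("pics/top.png");f=lambda x,y,w,h:cv2.resize(cv2.convertScaleAbs(im[y:y+h,x:x+w],alpha=1.3),(400,300),interpolation=cv2.INTER_CUBIC)
sc=cv2.imread("pics/scene.png")
a=f(405,185,64,48);b=f(275,181,80,60);c=f(190,168,80,60)
d=cv2.resize(cv2.convertScaleAbs(sc[150:234,380:492],alpha=1.3),(400,300),interpolation=cv2.INTER_CUBIC)
cv2.imwrite("pics/crop.png",np.vstack([np.hstack([a,b]),np.hstack([c,d])]))
E
```

```text
(no output)
```

View pics/crop.png

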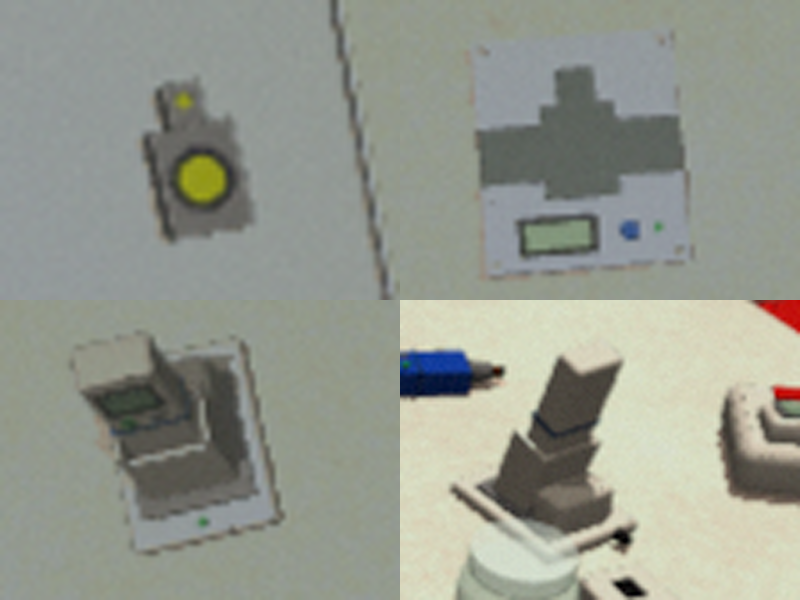

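The crop confirms the grey tile with the yellow disc: disc at (437.5,213.6), tab mark at (434.4,201.2), tab towards +x. The station's slot is also on its +x side. The meter leans towards +x with its display facing the robot. Next I'll turn these pixels into positions.

```bash
cat > h.py <<'E'
import numpy as np
from plant import robot, read_camera
from scipy.spatial.transform import Rotation as R
def ray(px,z,K,E):
    "world point at height z seen at pixel px"
    K,E=np.array(K),np.array(E);Rm=E[:3,:3];c=-Rm.T@E[:3,3]
    d=Rm.T@np.linalg.solve(K,[px[0],px[1],1.]);return c+d*(z-c[2])/d[2]
def wristE(s,mount):
    T=np.eye(4);T[:3,:3]=R.from_rotvec(s['orientation']).as_matrix();T[:3,3]=s['tool_pos']
    return np.linalg.inv(T@np.array(mount))
def proj(p,K,E):
    q=np.array(E)@np.append(p,1);u=np.array(K)@q[:3];return u[:2]/u[2]
def show():
    s=robot.read_state();x=R.from_rotvec(s['orientation']).as_matrix()
    print('t',round(s['t'],2),'tcp',np.round(s['tool_pos'],4),'tooly az',np.degrees(np.arctan2(x[1,1],x[0,1])).round(2),'F',np.round(s['force'],1),'op',round(s['opening'],4),'gf',np.round(s['gripper_force'],1));return s
E
python3 - <<'E'
from h import *
c=read_camera("top");K,E=c["K"],c["extrinsics"]
show()
az=lambda a,b:np.degrees(np.arctan2(*(b-a)[[1,0]])).round(1)
f=lambda o,s:(lambda x,y,z:ray((o[0]+x/s,o[1]+y/s),z,K,E))
A=f((405,185),6.25);B=f((275,181),5);C=f((190,168),5)
d,t=A(203,179,.016),A(184,101,.016);print('tile',d,'tab',t,az(d,t))
P=[B(x,y,.021) for x,y in((70,45),(272,32),(290,260),(85,277))];print('station',np.mean(P,0),az(P[3],P[0]),az(P[2],P[1]),az(P[1],P[0])-90,[np.linalg.norm(P[i]-P[i-1]).round(3) for i in range(4)])
Q=[C(x,y,.008) for x,y in((240,40),(282,218),(135,252))];print('dock',Q,az(Q[1],Q[0]),az(Q[1],Q[2])-90,np.linalg.norm(Q[0]-Q[1]),np.linalg.norm(Q[2]-Q[1]))
print('metertop',C(75,55,.175),C(150,35,.175),C(165,70,.17),C(85,90,.17))
E
```

```text
t 0.2 tcp [ 0.1794 -0.5722  0.218 ] tooly az -72.59 F [ 0.7 -0.1 -1. ] op 0.0932 gf 0.0
tile [ 0.47669254 -0.33572482  0.016     ] tab [ 0.51706691 -0.32824373  0.016     ] 10.5
station [0.48897211 0.06922471 0.021     ] 3.4 3.4 2.9000000000000057 [np.float64(0.149), np.float64(0.13), np.float64(0.147), np.float64(0.13)]
dock [array([0.61045292, 0.30641098, 0.008     ]), array([0.49304244, 0.27761105, 0.008     ]), array([0.47241527, 0.37214827, 0.008     ])] 13.8 12.299999999999997 0.1208910997652019 0.09676139238726575
metertop [0.56933104 0.361331   0.175     ] [0.58011516 0.31949498 0.175     ] [0.56097268 0.31201163 0.17      ] [0.55023071 0.35677215 0.17      ]
```

```bash
python3 -m inch '[297,236,-20,-7,100,297,236,-20,-7,100,297,236,-20,-7,100,297,236,-20,-7,100,297,236,-20,-7,100,297,236,-20,-7,100,297,236,-20,-7,100,297,236,-20,-7,100,297,236,-20,-7,100,297,236,-20,-7,100]' 10
python3 -m inch '[0,0,0,0,100,0,0,0,0,100,0,0,0,0,100]'
python3 - <<'E'
from h import *
import cv2
s=show();c=read_camera("wrist");im=c["image"];cv2.imwrite("pics/w1.png",im);K=c["K"];E=wristE(s,c["mount"])
hsv=cv2.cvtColor(im,cv2.COLOR_BGR2HSV);m=cv2.inRange(hsv,(22,120,80),(38,255,255))
n,l,st,ce=cv2.connectedComponentsWithStats(m)
for i in range(1,n):
    if st[i,4]>15: print(st[i],ce[i].round(1),ray(ce[i],.016,K,E).round(4))
print('expect',proj([.4767,-.3357,.016],K,E))
E
```

```text
t: 1.03
tool_pos: [0.4806, -0.3316, 0.1979]
orientation: [-3.126, -0.292, -0.002]
force: [-0.4, 0.1, 0.4]
opening: 0.0932
gripper_force: 0.0
t: 1.28
tool_pos: [0.4755, -0.3375, 0.1985]
orientation: [3.129, 0.283, -0.001]
force: [-0.2, -0.7, 0.0]
opening: 0.0929
gripper_force: 0.0
t 1.28 tcp [ 0.4755 -0.3375  0.1985] tooly az -79.65 F [-0.2 -0.7  0. ] op 0.0929 gf 0.0
[316 138   7   7  41] [319.  141.2] [ 0.5164 -0.3275  0.016 ]
[309 168  21  21 354] [319. 178.] [ 0.4758 -0.3348  0.016 ]
[626 241  14  33 237] [634.8 259.9] [ 0.4442 -0.7353  0.016 ]
[306 303   6   6  29] [308.4 305.7] [ 0.3072 -0.3515  0.016 ]
expect [319.88584357 177.35991087]
```

View pics/w1.png

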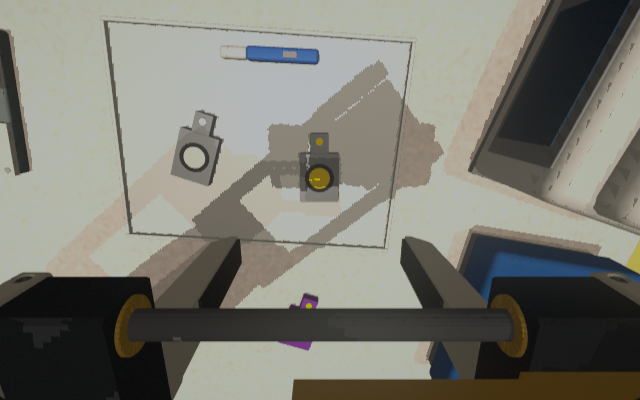

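The tile is at (319,178) with its tab at (319,141), and nothing stands in the fingers' way. I'll go down and grip it.

```bash
python3 -m inch '[0,3,-150,0,100,0,3,-150,0,100,0,3,-150,0,100,0,3,-150,0,100,0,3,-170,0,100,0,3,-185,0,100,0,3,-192,0,100,0,3,-192,0,100,0,3,-192,0,100]' 10
python3 -m inch '[0,0,0,0,30,0,0,0,0,30,0,0,0,0,30,0,0,0,0,30,0,0,0,0,30,0,0,0,0,30,0,0,0,0,30,0,0,0,0,30]' 10
```

```text
t: 2.08
tool_pos: [0.476, -0.3348, 0.0071]
orientation: [3.128, 0.282, 0.0]
force: [0.2, -0.5, 0.3]
opening: 0.093
gripper_force: 0.0
t: 2.75
tool_pos: [0.4766, -0.3335, 0.0066]
orientation: [3.129, 0.285, 0.0]
force: [-0.1, -0.6, -0.2]
opening: 0.0444
gripper_force: 0.2
```

```bash
python3 -m inch '[0,0,0,0,25,0,0,0,0,25,0,0,0,0,25,0,0,10,0,25,0,0,30,0,25,0,0,60,0,25,0,0,90,0,25,0,0,130,0,25]' 12
python3 -m inch '[-76,402,30,-7,25,-76,402,30,-7,25,-76,402,30,-7,25,-76,402,30,-7,25,-76,402,30,-7,25,-76,402,30,-7,25,-76,402,30,-7,25,-76,402,30,-7,25,-76,402,30,-7,25,-76,402,30,-7,25]'
python3 -m inch '[0,0,0,0,25,0,0,0,0,25,0,0,0,0,25,0,0,0,0,25]'
python3 - <<'E'
from h import *
import cv2
s=show();c=read_camera("wrist");im=c["image"];cv2.imwrite("pics/w2.png",im);K=c["K"];E=wristE(s,c["mount"])
np.savez("w2.npz",K=K,E=E)
print('expect',proj([.489,.069,.016],K,E),proj([.564,.069,.021],K,E))
cv2.imwrite("pics/w2c.png",cv2.resize(im[0:300,120:520],(800,600),interpolation=cv2.INTER_CUBIC))
E
```

```text
t: 3.42
tool_pos: [0.475, -0.3322, 0.1361]
orientation: [-3.126, -0.285, 0.005]
force: [0.2, 0.2, -1.0]
opening: 0.0441
gripper_force: 12.0
t: 4.25
tool_pos: [0.3996, 0.0707, 0.1677]
orientation: [-3.14, -0.094, -0.002]
force: [-0.2, -0.5, -1.3]
opening: 0.044
gripper_force: 12.0
t: 4.58
tool_pos: [0.4007, 0.0675, 0.1667]
orientation: [3.14, 0.091, 0.0]
force: [0.0, -0.0, -0.3]
opening: 0.0437
gripper_force: 12.0
t 4.58 tcp [0.4007 0.0675 0.1667] tooly az -86.66 F [ 0.  -0.  -0.3] op 0.0437 gf 12.0
expect [324.99610209  96.11128433] [330.41792101   5.73320269]
```

View pics/w2c.png

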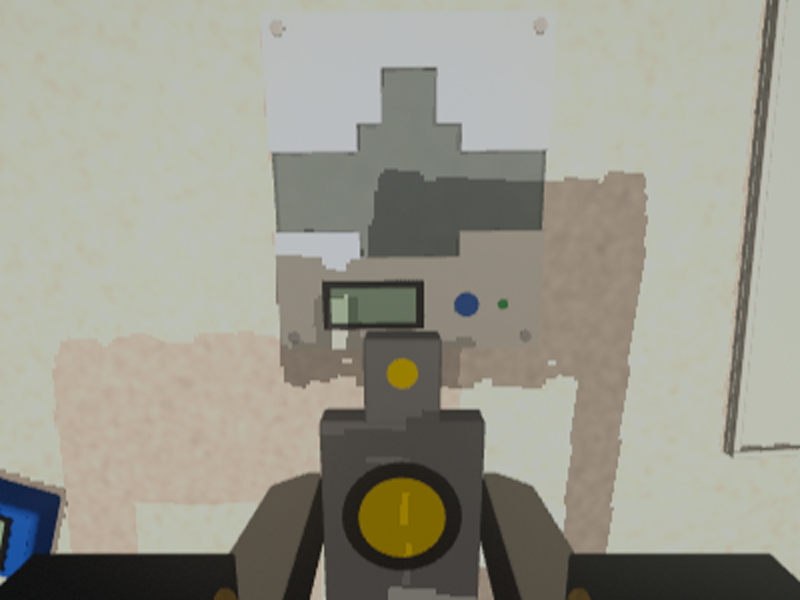

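```bash
python3 - <<'E'
from h import *
d=np.load("w2.npz");K,E=d["K"],d["E"]
P=lambda x,y,z=.021:ray((120+x/2,y/2),z,K,E)[:2]
g=lambda *a:np.mean(a,0)
sl=g(P(382,68),P(436,68));far=g(P(358,124),P(461,124));near=g(P(362,256),P(460,256))
ch=g(P(274,153),P(545,151),P(277,232),P(543,230))
cor=g(P(277,28),P(541,26),P(294,338),P(525,336))
az=lambda a,b:np.degrees(np.arctan2(*(b-a)[::-1])).round(2)
print('slot',sl,'far',far,'near',near,'mid',g(far,near),'chan',ch,'screws',cor)
print('az',az(near,sl),az(P(545,151),P(274,153))-90,az(P(541,26),P(277,28))-90,az(P(543,230),P(277,232))-90)
s=show();z=s['tool_pos'][2]+.0094
a,b=P(402,517,z),P(402,373,z);print('tile',a,b,az(a,b),a-s['tool_pos'][:2])
E
```

```text
slot [0.54149529 0.0727864 ] far [0.51846125 0.07113086] near [0.4595785  0.06674082] mid [0.48901987 0.06893584] chan [0.48887948 0.06920466] screws [0.48873711 0.06942276]
az 4.22 3.730000000000004 3.7099999999999937 3.75
t 4.63 tcp [0.4007 0.0673 0.1666] tooly az -86.71 F [-0.4 -0.1 -0.7] op 0.0437 gf 12.0
tile [0.39960004 0.06773694] [0.4405967  0.07014378] 3.36 [-0.00106101  0.0004616 ]
```

```bash
python3 -m inch '[89,1.5,-60,0.4,25,89,1.5,-60,0.4,25,89,1.5,-60,0.4,25,89,1.5,-100,0.4,25,89,1.5,-132,0.4,25,89,1.5,-132,0.4,25,89,1.5,-132,0.4,25,89,1.5,-132,0.4,25]'
python3 -m inch '[0,0,-4,0,25,0,0,-7,0,25,0,0,-10,0,25,0,0,-13,0,25,0,0,-14.5,0,25,0,0,-16,0,25,0,0,-16,0,25,0,0,-16,0,25]'
```

```text
t: 5.3
tool_pos: [0.4904, 0.0692, 0.0362]
orientation: [3.14, 0.102, 0.002]
force: [-0.3, -0.4, -0.2]
opening: 0.0439
gripper_force: 12.0
t: 5.97
tool_pos: [0.4895, 0.07, 0.0186]
orientation: [-3.14, -0.105, 0.0]
force: [0.1, -0.1, -0.5]
opening: 0.0439
gripper_force: 12.0
```

```bash
python3 -m inch '[0,0,0,0,75,0,0,0,0,75,0,0,0,0,75,0,0,0,0,75,0,0,0,0,75,0,0,0,0,75,0,0,0,0,75]'
python3 -m inch '[0,0,20,0,75,0,0,60,0,75,-60,0,100,0,75,-90,0,130,0,100,-90,0,150,0,100,-90,0,150,0,100,-90,0,150,0,100,-90,0,150,0,100]'
python3 - <<'E'
from h import *
import cv2
s=show();c=read_camera("wrist");im=c["image"];K=c["K"];E=wristE(s,c["mount"])
np.savez("w3.npz",K=K,E=E)
cv2.imwrite("pics/w3c.png",cv2.resize(im[0:300,120:520],(800,600),interpolation=cv2.INTER_CUBIC))
hsv=cv2.cvtColor(im,cv2.COLOR_BGR2HSV);m=cv2.inRange(hsv,(22,120,80),(38,255,255))
n,l,st,ce=cv2.connectedComponentsWithStats(m)
for i in range(1,n):
    if st[i,4]>15: print(st[i],ce[i].round(1),ray(ce[i],.028,K,E).round(4))
E
```

```text
t: 6.55
tool_pos: [0.4895, 0.07, 0.0187]
orientation: [-3.14, -0.104, -0.0]
force: [-0.2, 0.1, 1.7]
opening: 0.0697
gripper_force: 0.0
t: 7.22
tool_pos: [0.4, 0.07, 0.1688]
orientation: [3.14, 0.104, 0.003]
force: [-0.5, -0.1, -1.6]
opening: 0.0925
gripper_force: 0.0
t 7.22 tcp [0.4    0.07   0.1688] tooly az -86.19 F [-0.5 -0.1 -1.6] op 0.0925 gf 0.0
[323  43   9  10  69] [327.2  47.3] [0.5296 0.0734 0.028 ]
[314  82  26  28 570] [326.9  95.6] [0.4889 0.0707 0.028 ]
```

View pics/w3c.png

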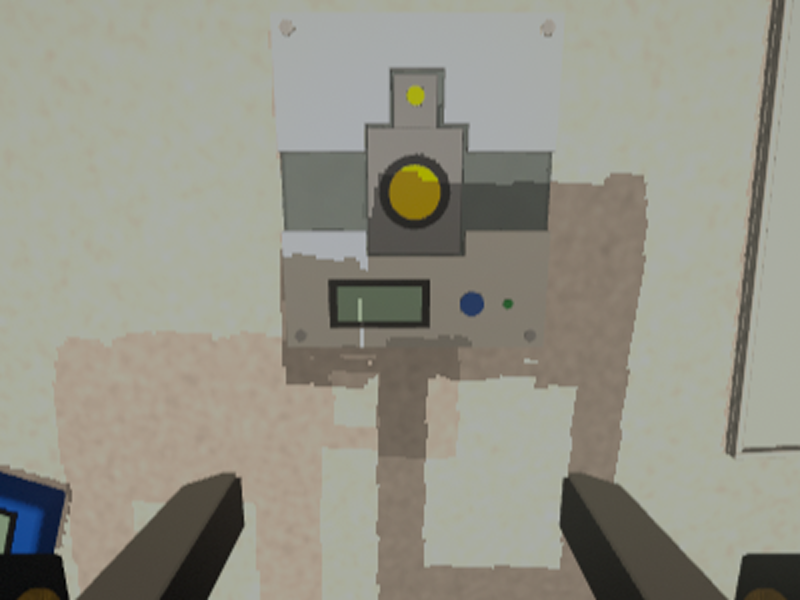

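The tile sits home: disc at crop (415,191), tab in the slot, main part inside the recess outline. Now for a close look at the meter.

```bash
python3 -m inch '[40,250,80,9.4,100,40,250,80,9.4,100,40,250,80,9.4,100,40,250,80,9.4,100,40,250,80,9.4,100,40,250,80,9.4,100,40,250,80,9.4,100,40,250,80,9.4,100,40,250,80,9.4,100,40,250,80,9.4,100]' 10
python3 - <<'E'
from h import *
import cv2
s=show();c=read_camera("wrist");im=c["image"];K=c["K"];E=wristE(s,c["mount"])
np.savez("w4.npz",K=K,E=E)
print(proj([.565,.337,.165],K,E))
cv2.imwrite("pics/w4c.png",cv2.resize(im[0:300,120:520],(800,600),interpolation=cv2.INTER_CUBIC))
E
```

```text
t: 8.1
tool_pos: [0.439, 0.3189, 0.2461]
orientation: [3.119, 0.361, -0.006]
force: [0.4, -0.5, -0.1]
opening: 0.0928
gripper_force: 0.0
t 8.1 tcp [0.439  0.3189 0.2461] tooly az -76.81 F [ 0.4 -0.5 -0.1] op 0.0928 gf 0.0
[337.17967183  36.00628458]
```

View pics/w4c.png

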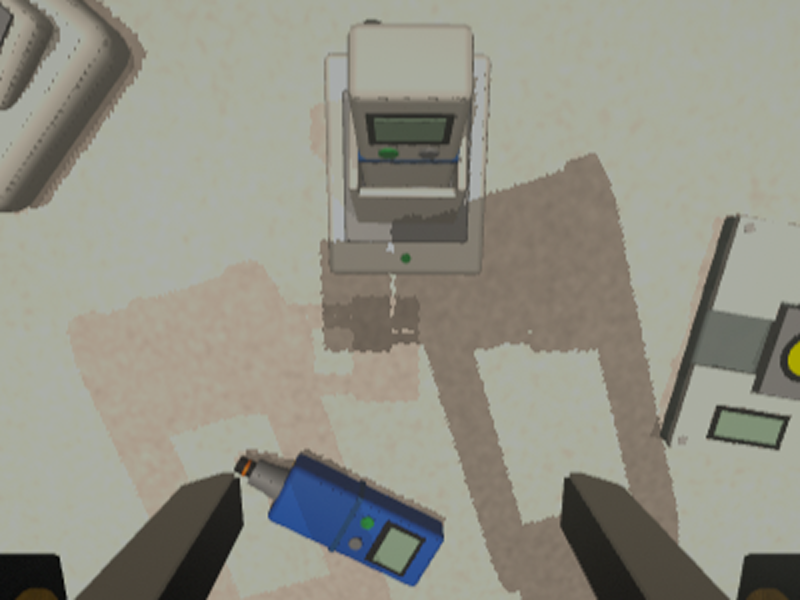

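The white meter's top face has corners at crop (350,27), (471,27), (473,98), (350,99), with the display facing the robot. The blue look-alike lies at (355,520). I'll fit the meter's pose.

```bash
python3 - <<'E'
from h import *
from scipy.optimize import least_squares
d=np.load("w4.npz");K,E=d["K"],d["E"]
m=np.array([[14,23,150],[14,-23,150],[-14,-23,150],[-14,23,150]])/1000
px=np.array([[350,27],[471,27],[473,98],[350,99]])/2+[120,0]
T=lambda p:R.from_euler('ZY',[p[3],.26])
f=lambda p:np.ravel([proj(p[:3]+T(p).apply(v),K,E)-u for v,u in zip(m,px)])
r=least_squares(f,[.53,.33,.016,.22]);p=r.x
print(p[:3],np.degrees(p[3]),r.fun.round(1))
g=lambda z:p[:3]+T(p).apply([0,0,z])
print('grip',g(.128),'top',g(.15))
q=[ray((120+x/2,y/2),.008,K,E) for x,y in((331,272),(481,272),(327,55),(489,55))]
dd=q[0]-q[1];print('foot',np.mean(q,0),np.degrees(np.arctan2(dd[1],dd[0]))-90,np.linalg.norm(dd),np.linalg.norm(q[2]-q[3]),np.linalg.norm(q[0]-q[2]))
print('probe in dock axis at z .08',g(.066))
E
```

```text
[ 0.5325593   0.33734387 -0.0009493 ] 13.549168592746675 [ 0.3 -0.6 -0.  -1.  -0.9  0.8  0.6  0.7]
grip [0.5645498  0.34505315 0.12274862] top [0.57004817 0.34637818 0.1440092 ]
foot [0.54020085 0.33951559 0.008     ] 13.188388484947907 0.09492558278585252 0.093224486152529 0.12294360691905781
probe in dock axis at z .08 [0.5490544  0.34131896 0.06283244]
```

```bash
python3 -m inch '[123,25,0,0.3,100,123,25,0,0.3,100,123,25,0,0.3,100,123,25,-20,0.3,100,123,25,-50,0.3,100,123,25,-65,0.3,100,123,25,-65,0.3,100,123,25,-65,0.3,100]' 10
python3 - <<'E'
from h import *
import cv2
s=show();c=read_camera("wrist");im=c["image"]
E=wristE(s,c["mount"])
o=R.from_rotvec(s['orientation']).as_matrix()
v=np.array([.5628,.345])-s['tool_pos'][:2];print('need',v*1000)
cv2.imwrite("pics/w5.png",im)
E
```

```text
t: 8.82
tool_pos: [0.5618, 0.3432, 0.182]
orientation: [3.119, 0.367, -0.005]
force: [0.2, 0.2, 0.2]
opening: 0.0931
gripper_force: 0.0
t 8.82 tcp [0.5618 0.3432 0.182 ] tooly az -76.59 F [0.2 0.2 0.2] op 0.0931 gf 0.0
need [1.00547498 1.78674367]
```

View pics/w5.png

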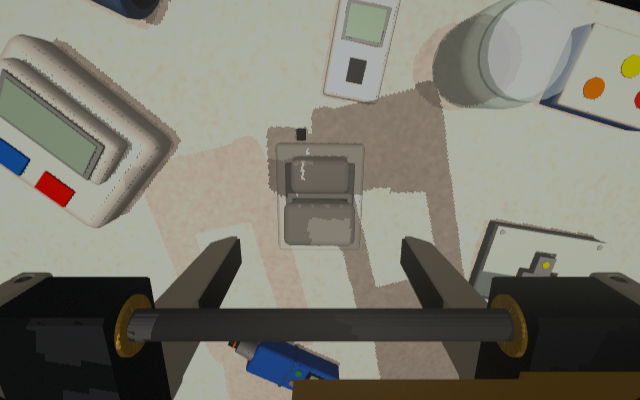

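The top face spans columns 285–354, which is centred between the fingers (235–405). I'll go down and grip the meter.

```bash
python3 -m inch '[1,0,-30,0,100,1,0,-50,0,100,1,0,-65,0,100,1,0,-74,0,100,1,0,-74,0,100,1,0,-74,0,100]' 10
python3 -m inch '[0,0,0,0,40,0,0,0,0,40,0,0,0,0,40,0,0,0,0,40,0,0,0,0,40,0,0,0,0,40,0,0,0,0,40,0,0,0,0,40,0,0,0,0,40,0,0,0,0,40]' 25
```

```text
t: 9.37
tool_pos: [0.5641, 0.3451, 0.1113]
orientation: [-3.119, -0.369, -0.003]
force: [-0.4, 0.6, 0.6]
opening: 0.0928
gripper_force: 0.0
t: 10.2
tool_pos: [0.5635, 0.3449, 0.1096]
orientation: [3.12, 0.369, -0.0]
force: [-0.3, -0.7, 0.5]
opening: 0.0461
gripper_force: 25.0
```

```bash
python3 -m inch '[2.5,0.6,9.7,0,40,6.2,1.5,24,0,40,10,2.4,38.6,0,40,13.7,3.3,53,0,40,17.5,4.2,67.6,0,40,21.2,5.1,82,0,40,25,6,96.6,0,40,25,6,96.6,0,40,25,6,96.6,0,40]'
python3 - <<'E'
from h import *
import cv2
s=show();print(s['wrist_torque'])
a=read_camera("scene");im=a["image"]
p=np.array(s['tool_pos']);u,v=proj(p,a["K"],a["extrinsics"]).astype(int);print(u,v)
cv2.imwrite("pics/s6.png",cv2.resize(im[max(v-60,0):v+90,max(u-100,0):u+100],(800,600),interpolation=cv2.INTER_CUBIC))
E
```

```text
t: 10.95
tool_pos: [0.5892, 0.3513, 0.2074]
orientation: [-3.119, -0.369, -0.003]
force: [-0.2, 0.1, -2.3]
opening: 0.0458
gripper_force: 25.0
t 10.95 tcp [0.5892 0.3513 0.2074] tooly az -76.5 F [-0.2  0.1 -2.3] op 0.0458 gf 25.0
[-0.00074896 -0.03595024 -0.01675407]
441 152
```

View pics/s6.png

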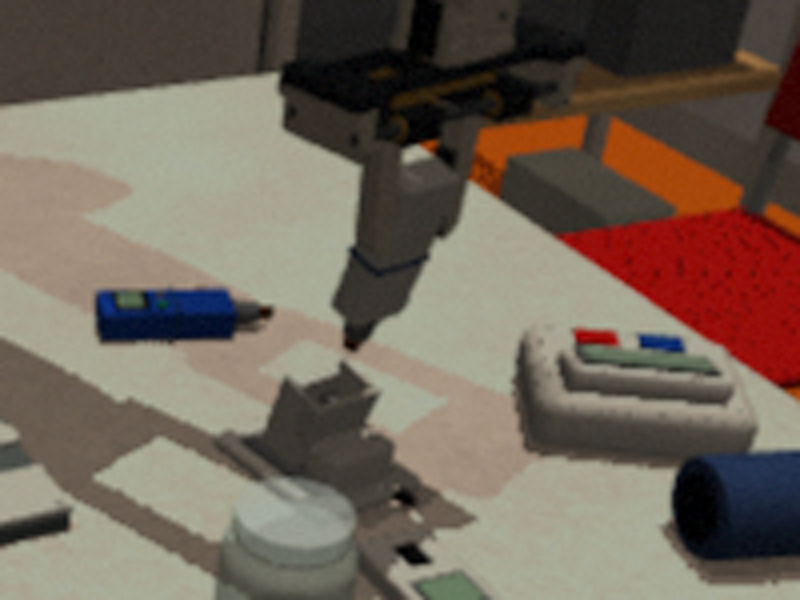

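The meter is out of the dock and held at its lean, with the tip at crop (350,347). I'll carry it low over the free table between dock and station, then ease the grip so it can swing upright.

```bash
python3 -m inch '[-20,-60,0,0,40,-45,-110,0,0,40,-59,-146,0,0,40,-59,-146,-30,0,40,-59,-146,-60,0,40,-59,-146,-80,0,40,-59,-146,-85,0,40,-59,-146,-85,0,40]'
cat >> h.py <<'E'
import cv2
def tipshot(name=None):
    s=show();a=read_camera("scene");K,E=a["K"],a["extrinsics"];im=a["image"]
    u,v=proj(np.array(s['tool_pos']),K,E).astype(int)
    if name: cv2.imwrite(name,cv2.resize(im[max(v-60,0):v+90,u-100:u+100],(800,600),interpolation=cv2.INTER_CUBIC))
    np.savez("tip.npz",im=im,uv=(u,v),K=K,E=E);return s,im,u,v,K,E
E
python3 -c "
from h import *
s,im,u,v,K,E=tipshot('pics/a.png');print(u,v)"
python3 -m inch '[0,0,0,0,40,0,0,0,0,40,0,0,0,0,40]' 8
python3 -m inch '[0,0,0,0,40,0,0,0,0,40,0,0,0,0,40,0,0,0,0,40,0,0,0,0,40,0,0,0,0,40]' 4
python3 - <<'E'
from h import *
s,im,u,v,K,E=tipshot('pics/b.png');print(u,v)
a=cv2.imread('pics/a.png');b=cv2.imread('pics/b.png');cv2.imwrite('pics/ab.png',np.hstack([a[:,200:600],b[:,200:600]]))
E
```

```text
t: 11.67
tool_pos: [0.527, 0.2043, 0.1181]
orientation: [3.119, 0.369, -0.009]
force: [-0.6, -0.7, -1.8]
opening: 0.0461
gripper_force: 25.0
t 11.67 tcp [0.527  0.2043 0.1181] tooly az -76.5 F [-0.6 -0.7 -1.8] op 0.0461 gf 25.0
377 179
t: 11.97
tool_pos: [0.5306, 0.2057, 0.1229]
orientation: [-3.119, -0.37, -0.004]
force: [-0.1, 0.9, -2.8]
opening: 0.0461
gripper_force: 8.0
t: 12.47
tool_pos: [0.5295, 0.205, 0.1212]
orientation: [3.12, 0.369, -0.0]
force: [-0.3, 0.3, -2.9]
opening: 0.0462
gripper_force: 4.0
t 12.47 tcp [0.5295 0.205  0.1212] tooly az -76.5 F [-0.3  0.3 -2.9] op 0.0462 gf 4.0
378 178
```

View pics/ab.png

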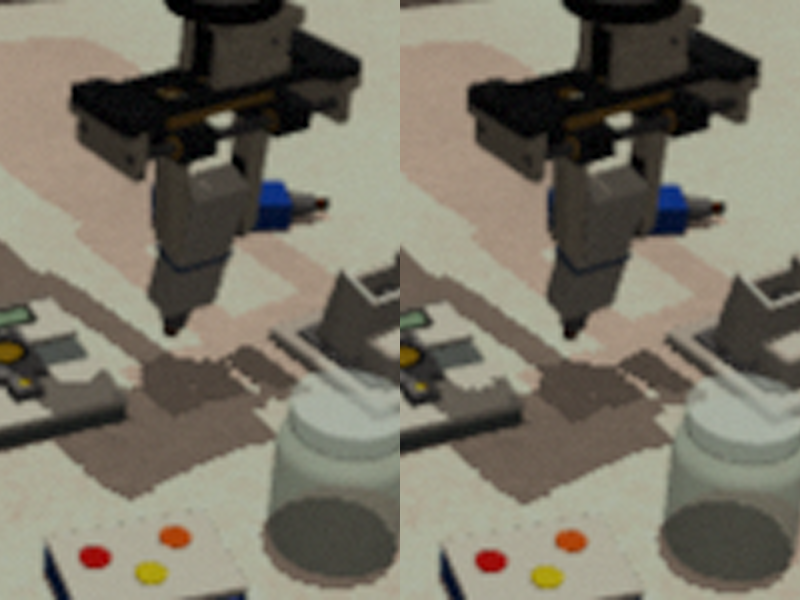

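Easing the grip barely moved it, so I need to pivot it mechanically. I'll yaw until the lean points at the station's +y wall and use that wall as a stop for the tip. The lean will then also show sideways in the scene camera.

```bash
python3 -m inch '[-40,5,5,80,40,-40,5,5,80,40,-40,5,5,80,40,-40,5,5,80,40,-40,5,5,80,40,-40,5,5,80,40,-40,5,5,80,40,-40,5,5,80,40,-40,5,5,80,40,-40,5,5,80,40]' 15
python3 -m inch '[0,0,0,10,40,0,0,0,10,40,0,0,0,10,40,0,0,0,10,40]'
python3 - <<'E'
from h import *
s,im,u,v,K,E=tipshot();print(s['q'].round(2) if hasattr(s['q'],'round') else s['q'])
p=s['tool_pos']
# dark pixels near expected tip: candidates of lean
for th in (0,.26):
    L=.123;pt=np.array([p[0],p[1],p[2]+.019])-L*np.array([np.sin(th)*np.cos(1.64),np.sin(th)*np.sin(1.64),np.cos(th)]);print(th,pt.round(3),proj(pt,K,E).round(1))
g=cv2.cvtColor(im,cv2.COLOR_BGR2GRAY);uu=int(proj(pt,K,E)[0]);vv=int(proj(pt,K,E)[1])
print(uu-12,vv-14);print(g[vv-14:vv+10,uu-12:uu+20])
E
```

```text
t: 13.35
tool_pos: [0.4895, 0.21, 0.1263]
orientation: [2.307, 2.132, -0.0]
force: [-0.3, 0.3, -2.1]
opening: 0.0458
gripper_force: 15.0
t: 13.68
tool_pos: [0.4895, 0.2099, 0.1262]
orientation: [2.122, 2.316, -0.0]
force: [-0.1, 1.2, -2.4]
opening: 0.0459
gripper_force: 15.0
t 13.68 tcp [0.4895 0.2099 0.1262] tooly az 5.0 F [-0.1  1.2 -2.4] op 0.0459 gf 15.0
[ 0.31  0.01  1.78 -0.    1.35  0.22]
0 [0.489 0.21  0.022] [372.7 200.7]
0.26 [0.492 0.178 0.026] [363.1 201.6]
351 187
[[169 168 165 167 166 168 167 167 168 143  82  62  62  65  63  64  66  68
   65  62  61  62  64  59  74 119 151 149 145 146 145 145]
 [166 166 167 162 163 168 169 167 166 158 127  82  64  65  65  64  65  69
   64  61  60  60  60  62  85 126 146 147 145 144 149 146]
 [168 166 166 164 163 165 168 168 172 168 159 121  62  64  63  62  66  67
   63  63  61  62  59  68 103 142 147 146 146 148 148 147]
 [145 166 163 166 168 168 169 171 169 167 166 127  53  55  66  64  72  65
   62  64  61  61  60  66 112 149 149 147 149 149 150 149]
 [107 145 167 166 167 169 170 168 169 169 166 129  35  40  59  68  69  62
   63  60  6
[... 1874 characters left out ...]
9 151 151 148 147 146 148 148 149]
 [ 99  98 100  98  96 100  97  95  95  95  95  96  98  89  71  72  71  70
   70  70  70  72  72 107 151 146 147 147 146 147 149 149]
 [116  96  97  97  95  97  97  96  98  95  98  93  92  73  72  71  71  70
   71  72  71  71  73  88 109 109 126 149 147 144 147 150]
 [122 116  97  97  98  95  96  94  96  98  95  96  84  73  71  71  67  69
   70  72  73  72  71  71  72  75  89 127 147 149 148 148]
 [103 107  95  95  96  96  96  94  96  95  95  97  94  87  88  88  90  81
   73  75  71  68  68  72  74  69  74 102 132 147 150 148]
 [ 91  92  94  96  95  96  97  98  93  95  96  96  99  96  96  97  97  86
   68  71  73  69  78  85  86  85  91  93 107 117 112 126]]
```

```bash
python3 -m inch '[0,0,-10,0,40,0,0,-17,0,40,0,-15,-17,0,40,0,-30,-17,0,40,0,-36,-17,0,40,0,-36,-17,0,40]' 6
python3 -m inch '[0,-5,0,0,40,0,-10,0,0,40,0,-15,0,0,40,0,-20,0,0,40,0,-25,0,0,40,0,-28,0,0,40,0,-31,0,0,40,0,-31,0,0,40,0,-31,0,0,40]' 6
python3 - <<'E'
from h import *
s,im,u,v,K,E=tipshot();p=s['tool_pos']
for th in (0,.13,.26):
    L=.120;pt=np.array([p[0],p[1],p[2]+.019])-L*np.array([0,np.sin(th),np.cos(th)]);print(th,pt.round(3),proj(pt,K,E).round(1))
g=cv2.cvtColor(im,cv2.COLOR_BGR2GRAY);q=proj([p[0],p[1],p[2]+.019-.12],K,E).astype(int);print(q-[14,24]);print(g[q[1]-24:q[1]+8,q[0]-14:q[0]+14])
E
```

```text
t: 14.23
tool_pos: [0.4891, 0.1729, 0.1083]
orientation: [-2.122, -2.316, 0.002]
force: [0.4, 0.6, -2.0]
opening: 0.046
gripper_force: 6.0
t: 14.98
tool_pos: [0.4895, 0.1427, 0.1092]
orientation: [2.12, 2.318, -0.0]
force: [-0.0, -0.1, -2.5]
opening: 0.0463
gripper_force: 6.0
t 14.98 tcp [0.4895 0.1427 0.1092] tooly az 5.1 F [-0.  -0.1 -2.5] op 0.0463 gf 6.0
0 [0.489 0.143 0.008] [351.4 208.2]
0.13 [0.489 0.127 0.009] [346.4 208.8]
0.26 [0.489 0.112 0.012] [341.5 208.8]
[337 184]
[[168 163 159 155 148 145 149 137 101  53  39  33  38  50  55  59  57  54
   56  59  58  57  76 128 167 168 168 168]
 [166 169 166 159 143 149 146 135 101  54  52  38  37  47  56  61  63  60
   61  61  59  60  63 118 168 170 171 169]
 [167 168 169 164 153 148 150 134  91  54  52  51  38  33  48  61  61  56
   50  47  45  41  34 107 169 170 169 169]
 [167 166 168 171 166 157 150 130  84  55  57  53  48  29  31  37  38  34
   32  31  33  34  70 136 169 169 167 167]
 [168 171 171 171 172 168 160 134  86  53  54  52  52  42  28  31  31  44
   48  47  52  52  92 140 159 164 171 170]
 [167 168 170 169 171 169 168 
[... 2429 characters left out ...]
 45  47  62  74  81  82  82  89  90  92  90  92  91  91  93  86  75  71
   89 108 127 153 150 151 150 149 151 149]
 [ 36  48  74  91  91  89  93  90  91  90  89  93  92  94  93  89  79  75
   73  70  91 127 152 148 148 150 148 151]
 [ 31  44  75  94  91  90  91  91  92  92  91  92  92  91  90  92  89  81
   73  71  74  85 129 149 148 150 153 156]
 [ 63  77  82  91  91  93  92  91  93  93  90  92  90  92  90  91  91  88
   81  72  70  70  88 124 148 149 155 156]
 [ 80  90  93  91  92  92  92  91  90  93  94  92  91  91  90  91  91  93
   91  85  89  83  73  88 129 150 155 153]
 [ 63  81  90  90  90  92  90  92  91  91  89  92  91  92  95  92  91  89
   91  93  95  86  73  71  90 130 155 152]]
```

The tip now sits at u≈351.2 against 351.4 expected for upright, so the meter stands within about 1.5°. I'll firm up the grip, lift it and go above the disc.

```bash
python3 -m inch '[0,3,0,0,40,0,5,0,0,40,0,5,15,0,40,0,5,40,0,40,0,5,48,0,40,0,-30,48,0,40,0,-55,48,0,40,0,-72,48,0,40,0,-72,48,0,40,0,-72,48,0,40]' 20
python3 - <<'E'
from h import *
s,im,u,v,K,E=tipshot();p=s['tool_pos']
f=[]
for i in range(10): read_camera("wrist");f.append(robot.read_state()['force'])
print('F',np.mean(f,0).round(2),np.std(f,0).round(2),robot.read_state()['tool_pos'])
print('disc exp',proj([.489,.0705,.028],K,E))
g=cv2.cvtColor(im,cv2.COLOR_BGR2GRAY);q=proj([p[0],p[1],p[2]+.019-.117],K,E);print('tip exp',q);q=q.astype(int);print(q-[10,14]);print(g[q[1]-14:q[1]+8,q[0]-10:q[0]+12])
hsv=cv2.cvtColor(im,cv2.COLOR_BGR2HSV);m=cv2.inRange(hsv,(22,110,60),(38,255,255));m[:, :300]=0;m[:,380:]=0;m[:170]=0;m[235:]=0
n,l,st,ce=cv2.connectedComponentsWithStats(m);print(st[1:],ce[1:])
E
```

```text
t: 15.87
tool_pos: [0.4896, 0.0706, 0.1571]
orientation: [2.122, 2.317, 0.001]
force: [-0.2, 0.1, -3.0]
opening: 0.0462
gripper_force: 20.0
t 15.87 tcp [0.4896 0.0706 0.1571] tooly az 5.02 F [-0.2  0.1 -3. ] op 0.0462 gf 20.0
F [ 0.13 -0.1  -1.91] [0.44 0.55 0.51] [0.4895028  0.07121305 0.15720749]
disc exp [328.10857662 206.62714968]
tip exp [328.12272447 197.75523709]
[318 183]
[[168 166 147  90  55  54  54  53  54  63  60  60  60  61  61  59  62 109
  161 168 165 165]
 [170 169 148  90  56  55  55  56  58  63  61  61  60  60  59  57  55 103
  158 166 167 166]
 [169 169 160 122  66  56  56  55  62  62  60  60  61  60  59  61  63 107
  152 162 167 165]
 [167 167 166 148  96  58  54  55  61  61  60  60  59  58  58  58  66 110
  148 150 161 166]
 [164 167 168 161 132  77  53  58  58  62  62  59  58  58  59  60  69 109
  147 148 156 168]
 [166 169 168 170 161 118  61  54  57  63  60  61  59  61  60  61  67 112
  148 147 151 159]
 [168 170 170 172 171 142  73  51  57  63  59  59  59  62  59  58  70 111
  146 148 148 150]
 [171 167 168 171 168 144  74  48  60  64  60  62  60  63  60  67 
[... 735 characters left out ...]
  92  76  43  46
  103 142 139 143]
 [ 77  37  26  50  63  62  60  57  42  26  29  47  59  61  51  55  60  79
  126 143 143 143]
 [ 90  67  29  36  61  56  45  42  34  25  31  48  62  81 103 113 117 129
  144 141 144 143]
 [ 92  87  56  26  38  37  36  38  42  48  42  46  50  77 118 144 141 141
  144 142 143 142]
 [ 93  90  78  51  53  52  43  44  42  48  43  36  31  41  86 132 142 142
  143 140 143 139]
 [106  79  60  52  52  54  46  44  34  27  26  30  31  33  58 103 127 127
  117 116 106  96]
 [ 88  56  45  46  43  38  30  29  29  30  33  33  20  23  34  65  86  82
   79  68  59  56]]
[[324 205   8   4  22]
 [332 214   3   2   3]] [[327.72727273 206.59090909]
 [333.         214.33333333]]
```

Tip (327.5,198) and disc (327.7,206.6) line up with expectations to about 1 mm. I'll lower slowly and watch the force.

```bash
cat > fz.py <<'E'
from h import *
f=[];z=[]
for i in range(12): read_camera("wrist");s=robot.read_state();f.append(s['force']);z.append(s['tool_pos'])
print('t',round(s['t'],2),'F',np.mean(f,0).round(2),'pos',np.mean(z,0).round(4))
E
python3 -m inch '[0,0,-10,0,40,0,0,-18,0,40,0,0,-22,0,40,0,0,-22,0,40,0,0,-22,0,40]' 20; python3 fz.py
python3 -m inch '[0,0,-1.5,0,40,0,0,-3,0,40,0,0,-4.5,0,40,0,0,-6,0,40,0,0,-6,0,40,0,0,-6,0,40]'; python3 fz.py
```

```text
t: 16.83
tool_pos: [0.4889, 0.0709, 0.1344]
orientation: [-2.119, -2.318, 0.002]
force: [0.2, 0.5, -2.7]
opening: 0.0459
gripper_force: 20.0
t 17.43 F [ 0.02 -0.2  -1.96] pos [0.4897 0.071  0.1355]
t: 17.93
tool_pos: [0.4893, 0.0709, 0.129]
orientation: [-2.12, -2.318, 0.001]
force: [0.6, -0.4, -2.0]
opening: 0.0458
gripper_force: 20.0
t 18.53 F [ 0.04  0.28 -2.27] pos [0.4895 0.071  0.1293]
```

```bash
python3 -m inch '[0,0,-1,0,40,0,0,-2,0,40,0,0,-2,0,40,0,0,-2,0,40]'; python3 fz.py
python3 -m inch '[0,0,-1,0,40,0,0,-2,0,40,0,0,-2,0,40,0,0,-2,0,40]'; python3 fz.py
```

```text
t: 18.87
tool_pos: [0.4894, 0.071, 0.1271]
orientation: [-2.12, -2.318, 0.0]
force: [-0.2, 0.7, -1.9]
opening: 0.0457
gripper_force: 20.0
t 19.47 F [ 0.09  0.21 -2.09] pos [0.4895 0.071  0.1272]
t: 19.8
tool_pos: [0.4896, 0.071, 0.1253]
orientation: [2.12, 2.318, 0.0]
force: [0.2, 0.0, 0.1]
opening: 0.0459
gripper_force: 20.0
t 20.4 F [-0.01 -0.08 -0.34] pos [0.4896 0.071  0.1253]
```

The force has risen by about 1.7 N, which is about 2 mm of travel. Three more millimetres will do.

```bash
python3 -m inch '[0,0,-1,0,40,0,0,-2,0,40,0,0,-3,0,40,0,0,-3,0,40,0,0,-3,0,40]'; python3 fz.py
python3 - <<'E'
from h import *
s,im,u,v,K,E=tipshot();p=s['tool_pos']
print('tip exp',proj([p[0],p[1],.028],K,E))
g=cv2.cvtColor(im,cv2.COLOR_BGR2GRAY);print(g[188:216,316:342])
hsv=cv2.cvtColor(im,cv2.COLOR_BGR2HSV);m=cv2.inRange(hsv,(20,110,50),(38,255,255))[200:218,318:340];print(m//255)
E
```

```text
t: 20.82
tool_pos: [0.4896, 0.0709, 0.1223]
orientation: [2.12, 2.318, 0.0]
force: [0.0, -1.1, 1.7]
opening: 0.0459
gripper_force: 20.0
t 21.42 F [ 0.84 -1.11  0.74] pos [0.4896 0.0709 0.1223]
t 21.42 tcp [0.4896 0.071  0.1223] tooly az 5.12 F [ 0.9 -0.7  0.8] op 0.0463 gf 20.0
tip exp [328.31537437 206.70529589]
[[113 148 169 169 168 134  54  52  56  51  42  35  33  41  48  45  49  51
   53  88 133 150 160 171 169 171]
 [ 94 129 170 170 169 136  54  56  54  55  56  56  52  59  61  62  62  60
   59  88 134 146 158 170 169 171]
 [ 98 110 132 149 170 137  52  57  57  54  56  63  62  64  59  62  59  62
   60  89 131 145 152 163 168 169]
 [100  96  96 132 167 134  56  57  54  55  60  62  60  62  59  59  59  61
   58  88 132 147 148 152 156 156]
 [ 96  97  97 112 140 125  55  54  56  54  58  62  63  61  58  59  59  59
   61 100 141 143 145 146 149 149]
 [ 95  96  98  99 118 112  57  55  55  53  57  64  60  59  62  59  61  60
   61 101 133 113 123 141 144 147]
 [ 94  93  96  97 100  92  57  53  55  53  58  65  59  60  59  60  61  59
   57 100 135 122 128 140 145 145]
 [ 96  95  99  98  95 
[... 2414 characters left out ...]
 0 0 0 0 0 0 0 0 0 0 0 0 0 0 0 0 0 0 0 0]
 [0 0 0 0 0 0 0 0 0 0 0 0 0 0 0 0 0 0 0 0 0 0]
 [0 0 0 0 0 0 0 0 0 0 0 0 0 0 0 0 0 0 0 0 0 0]
 [0 0 0 0 0 0 1 1 0 0 0 0 1 1 1 0 0 0 0 0 0 0]
 [0 0 0 0 0 0 1 1 0 0 0 0 1 1 0 0 0 0 0 0 0 0]
 [0 0 0 0 0 0 0 1 1 1 1 1 1 0 0 0 0 0 0 0 0 0]
 [0 0 0 0 0 0 0 0 0 0 1 0 0 0 0 0 0 0 0 0 0 0]
 [0 0 0 0 0 0 0 0 0 0 0 0 0 0 0 0 0 0 0 0 0 0]
 [0 0 0 0 0 0 0 0 0 0 0 0 0 0 0 0 0 0 0 0 0 0]
 [0 0 0 0 0 0 0 0 0 0 0 0 0 0 0 0 0 0 0 0 0 0]
 [0 0 0 0 0 0 0 0 0 0 0 0 0 0 0 1 0 0 0 0 0 0]
 [0 0 0 0 0 0 0 0 0 0 0 0 0 0 1 1 1 0 0 0 0 0]
 [0 0 0 0 0 0 0 0 0 0 0 0 0 0 1 1 1 0 0 0 0 0]
 [0 0 0 0 0 0 0 0 0 0 0 0 0 0 0 0 0 0 0 0 0 0]
 [0 0 0 0 0 0 0 0 0 0 0 0 0 0 0 0 0 0 0 0 0 0]]
```

The press force is about 2.8 N, roughly half travel. The tip (u≈327.7) is centred with yellow showing on both sides, and the tile's tab mark hasn't moved. Handing in.

```bash
python3 -c "
from plant import job
print(job.close_job())"
```

```text
the job is handed in; nothing more can be done
None
```

The job is handed in. By my last readings, the yellow tile lies home and released in the recess, and the meter is held upright on the yellow disc, pressing about 2.8 N at roughly half travel; the hand-in returned no verdict.

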